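# Put the vial in the warmer and switch the warmer on

## Task

Stand the small amber vial upright in the warmer's open drawer, leaving the drawer open. Then swing the clear splash cover of the control box, which has a front lip to hook it by, up and well back past upright so that it stays open, and after that push the bat toggle underneath over its centre to the other side. Go gently on the control box, and leave the flask, the pump bottle and the tape roll where they are.

Things in the scene. Friction and masses are not known exactly. Their poses are not given: they have to be found in the camera images.
- vial_mid (a point): small amber glass vial with a white screw cap, loose, upright, 34 mm diameter, 68 mm tall, about 80 g; this point is its centre, 34 mm above its underside; z is its long axis, up
- warmer: vial warmer, a fixed white metal case 200 mm deep (x), 190 mm wide (y), 105 mm tall; origin at the centre of its underside; its front faces its -x, roughly to the robot; a drawer comes out of the front
- drawer (a joint): how far the warmer's drawer is pulled out, m (0 shut, 0.14 most); it starts partly open (0.11 to 0.135) and slides stiffly (3 N); the vial goes in the part standing out of the case
- tray (a point): on the floor of the drawer, at its front end in the middle of its width, where the floor meets the front panel; moves with the drawer; the axes are the warmer's: the inside runs from 5 mm to 160 mm along +x of this point (only the part in front of the case is open to above: as long as drawer says), and 75 mm to either side in y; z up; side walls rise 51 mm above this point, the 14 mm thick front panel (on the -x side) 69 mm, with a bar handle 35 mm out in front of it
- control: the warmer's control box, a fixed white box 165 mm deep (x), 150 mm wide (y), 70 mm tall; origin on its underside straight below the cover's hinge: the box runs from x -155 to +10 mm; its front faces its -x, roughly to the robot
- cover (a joint): angle of the clear splash cover over the toggle, rad: 0 shut, grows as it swings up and back, 1.9 fully open, upright at about 1.5; stiff hinge (about 0.1 N m), it stays where it is left
- cover_hinge (a point): middle of the cover's hinge line, at the rear of the control box, 4 mm above its top; the hinge runs along the box's y; with the cover shut it lies 89 mm behind (+x of) and 31 mm below point lip
- lip (a point): middle of the underside of the cover's grey front lip, moves with the cover; the lip is a plate 66 mm wide (y), 5 mm thick, standing out 26 mm forward (-x of the box) from the shut cover's front wall: 13 mm either side of this point; when shut there is 35 mm of free height between the lip's underside and the top of the box, and the cover (76 mm deep, 88 mm wide, 54 mm tall) begins 13 mm behind this point; axes are the cover's
- bat (a joint): lean of the bat toggle about the control box's x, rad: -0.42 leaning to the box's +y (its start), 0 upright, +0.42 leaning to the box's -y (the other side); it springs away from the centre to either side, pushing it off its stop takes 2 to 4 N at its ball end or stem, less as it nears the centre
- bat_pivot (a point): pivot of the bat, on the control box 36 mm in front (-x) of the hinge line and 4 mm above the box's top; axes are the box's
- bat_tip (a point): centre of the ball end (12 mm diameter) of the steel bat, 34 mm from the pivot; the stem is 8 mm thick
- flask_mid (a point): larger amber flask with a white cap, 54 mm diameter, 120 mm tall, loose, to be left alone; its centre, 60 mm up
- pump_mid (a point): green hand-gel pump bottle, 50 x 70 x 130 mm plus a white pump head up to 182 mm, loose, to be left alone; point 65 mm up on its axis
- tape_mid (a point): roll of white tape lying flat, 64 mm diameter, 25 mm tall, loose, to be left alone; its centre
Mind the look-alikes: they are no part of the job. Leave any brown look-alike of the control alone.

How it is judged:
By the outcome, as a careful person would: the job done as asked, in the order asked, and still so for the second after the job is handed in, with the robot touching nothing.
It also fails if it takes over 67 s, if anything falls off the work surface, if the arm or the gripper's body presses on something with over 40 N, if the wrist force passes 120 N, or if a joint passes its speed limit or range.

## Robot

A 6-joint arm with a two-finger parallel gripper is mounted at the origin on the work surface. World frame = base frame: x ahead of the robot, y to its left, z up, the work surface at z = 0. Lengths are in mm, angles in rad, forces in N, time in s.
With the tool pointing down it reaches from about 300 to 775 mm from the base axis. Payload 14.6 kg.
Tool frame: the origin (TCP) lies where the fingers leave the gripper's body, on its centre line; the fingertips stand 97 mm ahead of it and the grasp point (between the pads) lies ahead of it (grip_depth is the z of the grasp point in the tool frame, in mm); z points along the fingers, y is the line along which they close (so a half turn about z gives the same grasp; the last joint's range is limited). The gripper opens to 94 mm and grips with 3 to 60 N. Pads are 16 mm wide; open, the fingers measure 119 mm over their backs; the gripper's body (75 mm by 177 mm) begins 78 mm behind the grasp point.
Start: joints at [1.058, 0.3, 1.521, -0, 1.321, -0.067], TCP at [237.145, 496.238, 302.646] pointing down, gripper open.
Joint ranges: [-3.03, 3.03], [-0.79, 2.21], [0.23, 2.52], [-1.04, 4.18], [0, 3.07], [-2.55, 2.55]. Speed limits (rad/s): [2.22, 2.22, 2.57, 3.14, 3.14, 3.14].

## Interface

Orientations are given as [roll, pitch, yaw] about the fixed x, y, z axes, in that order (R = Rz(yaw) Ry(pitch) Rx(roll)).
In Python, from cell import read_state, camera, sign_off, regions_of, spot_point, grip_depth gives the robot as it stands. The module is installed in compiled form; this text tells all that it offers.
- The arm moves only by the tool send_rows, never from a script. Its argument "series" is a list of rows, each a list of 3 entries, a list of its own where there are three numbers: the shift along the world's x, y, z in mm, then the turn about the world's z in degrees, then the closure, from -1 (fully open) to 1 (shut), so that 0 is half open. A call has 1 to 12 rows; each row shifts and turns the commanded pose from where the row before left it; what a row does not reach is not made up. A row lasts 1/10 s, in which the tool goes at most 50 mm and 8.59 degrees, less where a joint would pass 70% of its speed; a pose out of reach is approached as far as the arm can. A call is refused whole if a number of a shift passes 50 or a number of a turn 8.59, either way. A call with a gripper value outside its range is refused whole. The fingers move at their own pace and stop on an object; "squeeze" is the grip in N (left out, the last holds). Time passes only in rows, so rows that do not move let the fingers close. It gives the time, the measured TCP pose, the force, the opening and the grip force at its end, in the units of the state.
- read_state(): the state, without advancing time (a new reading comes with each control period).
- camera(name): name is "side" or "top"; returns a dict with "color" (480x640x3 uint8, blue, green, red), "fx", "fy", "cx", "cy" (pixels), "dist" ([k1, k2, p1, p2, k3] as OpenCV has them; the pictures are not rectified), "camera_from_world" (4x4, takes a point from world to camera coordinates). Camera axes: x right, y down, z forward; pixel columns grow to the right and rows downward; lengths in mm; the calibration is good to about 2 mm. A picture is of the moment at which its call begins. There is no depth.
- sign_off(): hands the job in; it is judged then, once.
Trained networks look in a picture, given as the dict that the camera call returned (one of the last four; its "shot" number tells which), for a name from the list of things; names that differ only in an ending like _2 or _b are one class to them, and where a whole thing is asked for, a point or a joint stands for the part that bears it (a point fixed in the world has none). Each returns a list of dicts, best first, with "confidence" (0 to 1); they miss things now and then, are a little off and sometimes report something else, mostly with a low value. They report only what shows in the picture. A call takes as long as a camera call. They do not tell look-alikes from the thing itself.
- regions_of(thing, picture): "mask" (480x640 bool, what is visible of it).
- spot_point(thing, picture): "point" ([x, y, z] in mm, in the coordinates of the camera as it stood for that picture, good to about 4 mm: a listed point, or the origin of a listed thing).
The state is a dict: "clock": time; "joints": joint angles; "qd": joint speeds; "effort": joint torques, N m; "eef_pos": TCP position; "eef_rot": TCP orientation; "wrist_force": force on the tool from outside, world axes, zero at the start; "moment": the same for the moment, N m; "finger_gap": finger opening in mm; "finger_force": force on a finger pad.
Only numpy, scipy, OpenCV 4.12 (cv2) and the standard library are available. Lean on these libraries where they do the work, as an engineer would, in place of code of your own. Each camera call takes 0.05 s, during which the arm holds its last target. There are 200 camera calls.

## Working session

There is one attempt and no reset: what is moved stays moved. The work goes in short steps, Python scripts to look and compute and a tool call to move; the robot and the scene stay as the last step left them, time stands still between calls to the robot, and variables do not carry over. Pictures are saved under pics/ and viewed, at most 10 in all, crops included, and the job is handed in when it is done.

Besides the shell and the picture viewer there is one more tool, called after ">>>" as a command line: name --argument value ..., lists and objects as JSON in quotes. send_rows: Moves the arm, as the interface text tells. Its arguments: {"type":"object","properties":{"series":{"type":"array"},"squeeze":{"type":"number"}},"required":["series"]}

```bash
mkdir -p pics; cat > h.py <<'E'
import numpy as np, cv2
from cell import *
def w(p,c):
    T=np.linalg.inv(c["camera_from_world"]); return (T@np.r_[p,1])[:3]
def px(P,c):
    T=c["camera_from_world"]; K=np.array([[c["fx"],0,c["cx"]],[0,c["fy"],c["cy"]],[0,0,1]])
    r,_=cv2.Rodrigues(T[:3,:3]); return cv2.projectPoints(np.float64([P]),r,T[:3,3],K,np.float64(c["dist"]))[0].ravel()
def spots(names,c):
    for n in names:
        for d in spot_point(n,c)[:3]:
            P=w(d["point"],c); print(n,round(d["confidence"],2),P.round(0),px(P,c).round(0))
E
python3 - <<'E'
from h import *
s=read_state(); print(s, grip_depth if not callable(grip_depth) else grip_depth())
cs={n:camera(n) for n in("side","top")}
for n,c in cs.items():
    cv2.imwrite(f"pics/{n}0.png",c["color"]); print(n,np.linalg.inv(c["camera_from_world"])[:3,3])
    spots("vial_mid warmer tray control cover_hinge lip bat_pivot bat_tip flask_mid pump_mid tape_mid".split(),c)
E
```

```text
{'clock': 0.0, 'joints': array([ 1.05839328e+00,  3.00444447e-01,  1.52159988e+00, -3.08868828e-05,
        1.32070364e+00, -6.66242682e-02]), 'qd': array([ 1.13209980e-03, -1.29716432e-03,  4.23692423e-05, -3.39541164e-04,
       -1.40035988e-03, -9.22269412e-04]), 'effort': array([-6.82672344e-04, -5.31815636e+01, -3.52731371e+01,  7.06981332e-02,
        2.45117967e-02, -6.34470712e-05]), 'eef_pos': array([237.07917599, 496.10237853, 302.09293409]), 'eef_rot': array([-3.14043791e+00, -4.70644515e-05,  2.69582151e+00]), 'wrist_force': array([-0.75414905, -0.0640311 , -1.27674771]), 'moment': array([-0.00623222, -0.00808836, -0.02585884]), 'finger_force': 0.0, 'finger_gap': 94.19994959887022} 78.39999999999999
side [  347.42867052 -1062.83744621   860.81743525]
vial_mid 0.78 [558.  -2.  38.] [313. 268.]
warmer 0.79 [685. 276.   5.] [337. 213.]
warmer 0.71 [559.  -1.  37.] [313. 268.]
warmer 0.15 [ 634. -288.   81.] [381. 331.]
tray 0.86 [470. 309.  21.] [260. 212.]
control 0.85 [ 437. -213.   -1.] [278. 350.]
control 0.83 [ 674. -289.    6.] [398. 355.]
cover_hinge 0.91 [ 437. -204.
[... 559 characters left out ...]
0.69 [685. 268.  -1.] [219. 215.]
tray 0.76 [467. 313.  18.] [199. 296.]
tray 0.68 [ 638. -287.   71.] [431. 225.]
control 0.92 [ 675. -287.   -2.] [425. 217.]
control 0.62 [ 434. -208.   -2.] [399. 307.]
cover_hinge 0.72 [ 437. -206.   77.] [403. 304.]
cover_hinge 0.66 [ 676. -290.   71.] [432. 210.]
cover_hinge 0.58 [ 535. -461.   15.] [494. 267.]
lip 0.71 [ 582. -291.  104.] [437. 245.]
lip 0.71 [ 352. -193.  105.] [401. 339.]
bat_pivot 0.94 [ 403. -204.   72.] [402. 318.]
bat_pivot 0.72 [ 638. -292.   75.] [434. 225.]
bat_tip 0.73 [700.  13.  61.] [313. 203.]
pump_mid 0.8 [623. 484.  63.] [130. 234.]
pump_mid 0.32 [687. 273.  -2.] [217. 215.]
tape_mid 0.85 [ 531. -461.   11.] [494. 268.]
```

View pics/side0.png

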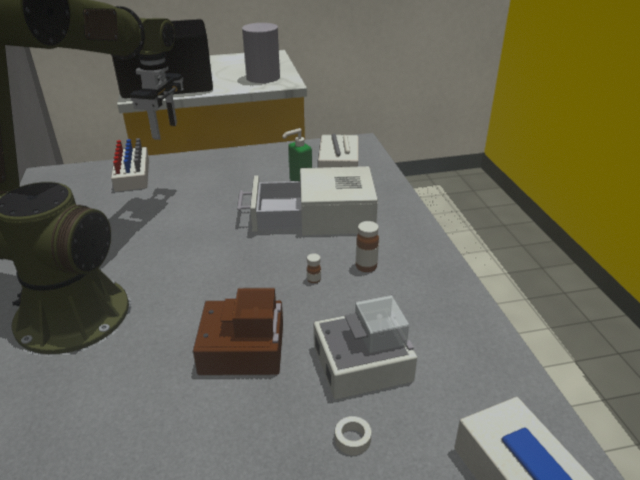

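View pics/top0.png

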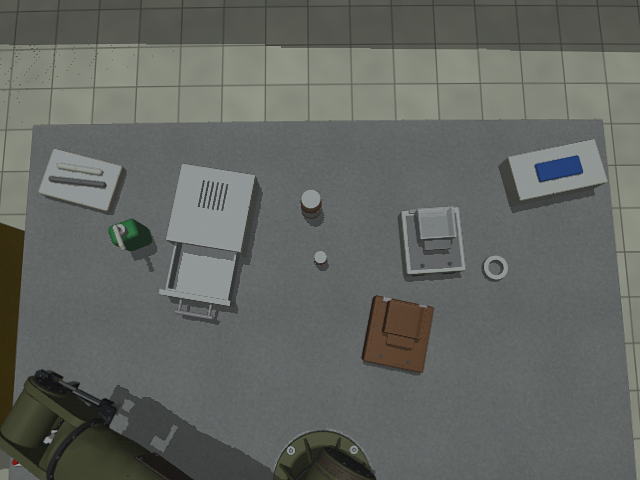

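```bash
python3 -c "
import cv2
a=cv2.imread('pics/side0.png')[290:400,220:440];b=cv2.imread('pics/top0.png')[190:370,350:480]
a=cv2.resize(a,(460,230),interpolation=3);b=cv2.resize(b,(325,450),interpolation=3)
import numpy as np
o=np.zeros((450,790,3),'u1');o[:230,:460]=a;o[:450,462:787]=b
cv2.imwrite('pics/crop.png',o)"
```

```text
(no output)
```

View pics/crop.png

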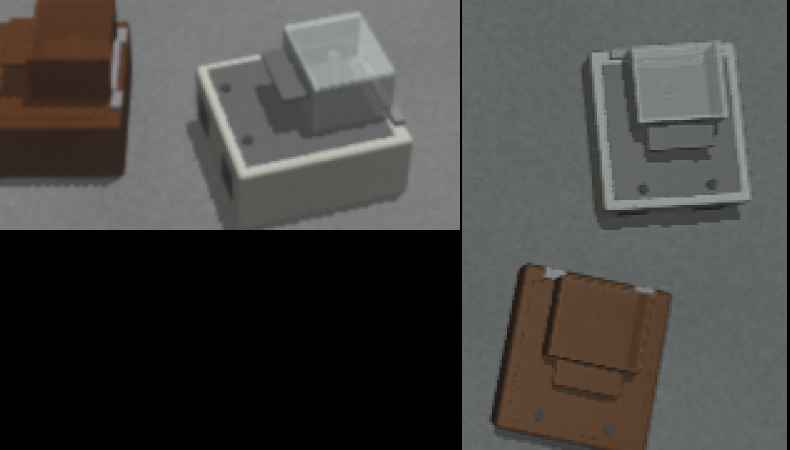

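The white box (side px 366,345; top px 433,240), with its clear cover and grey lip, is the control. The brown one (side 240,335; top 399,335) is the look-alike, and the crop confirms this. The vial is the small amber one at side 313,268 / top 321,258. The bigger amber one at 367,247 is the flask. The drawer is at side 278,205.

>>> send_rows --series '[[[27,-42,0],1.3,-1],[[27,-42,0],1.3,-1],[[27,-42,0],1.3,-1],[[27,-42,0],1.3,-1],[[27,-42,0],1.3,-1],[[27,-42,0],1.3,-1],[[27,-42,0],1.3,-1],[[27,-42,0],1.3,-1],[[27,-42,0],1.3,-1],[[27,-42,-10],1.3,-1],[[27,-42,-20],1.3,-1],[[25,-38,-20],1.3,-1]]' --squeeze 15

```text
clock: 2.4
eef_pos: [557.6, -2.1, 254.0]
eef_rot: [3.141, 0.001, 2.969]
wrist_force: [0.0, 0.7, 1.0]
finger_gap: 94.1
finger_force: 0.0
```

>>> send_rows --series '[[[0,0,-20],0,-1],[[0,0,-25],0,-1],[[0,0,-25],0,-1],[[0,0,-25],0,-1],[[0,0,-20],0,-1],[[0,0,-12],0,-1],[[0,0,-7],0,-1],[[0,0,0],0,-1]]'

```text
clock: 3.2
eef_pos: [556.7, -0.0, 119.9]
eef_rot: [-3.142, -0.001, 2.968]
wrist_force: [0.2, -0.5, 0.3]
finger_gap: 93.9
finger_force: 0.0
```

>>> send_rows --series '[[[2,-3,0],0,-0.3],[[0,0,0],0,0.3],[[0,0,0],0,1],[[0,0,0],0,1],[[0,0,0],0,1],[[0,0,0],0,1],[[0,0,0],0,1]]'

```text
clock: 3.9
eef_pos: [558.8, -3.0, 120.3]
eef_rot: [-3.142, 0.0, 2.968]
wrist_force: [1.2, 0.3, -1.2]
finger_gap: 41.2
finger_force: 0.0
```

>>> send_rows --series '[[[0,0,0],0,1],[[0,0,0],0,1],[[0,0,0],0,1],[[0,0,0],0,1]]'

```text
clock: 4.3
eef_pos: [558.8, -3.0, 120.3]
eef_rot: [3.142, 0.0, 2.968]
wrist_force: [0.2, 0.4, 0.6]
finger_gap: 33.5
finger_force: 15.0
```

>>> send_rows --series '[[[0,0,20],0,1],[[0,0,40],0,1],[[0,0,40],0,1],[[0,20,30],0,1],[[-4,35,0],0,1],[[-6,42,0],0,1],[[-6,42,0],0,1],[[-6,42,0],0,1],[[-6,42,0],0,1],[[-5,40,0],0,1],[[-4,30,0],0,1],[[0,11,0],0,1]]'

```text
clock: 5.5
eef_pos: [520.9, 303.3, 249.9]
eef_rot: [-3.142, -0.0, 2.971]
wrist_force: [-1.3, -0.9, -1.0]
finger_gap: 33.2
finger_force: 15.0
```

```bash
python3 - <<'E'
from h import *
print(read_state()["eef_pos"],read_state()["finger_gap"])
for n in("side","top"):
    c=camera(n); cv2.imwrite(f"pics/{n}1.png",c["color"][100:340,120:440] if n=="side" else c["color"][130:370,80:400]); spots(["vial_mid","tray","warmer"],c)
a=[cv2.resize(cv2.imread(f"pics/{n}1.png"),(400,300),interpolation=3) for n in("side","top")]
cv2.imwrite("pics/m1.png",np.hstack(a))
E
```

```text
[520.92517403 303.31446061 249.94884108] 33.15219938602766
vial_mid 0.53 [517. 304. 165.] [274. 165.]
tray 0.74 [471. 313.  22.] [260. 211.]
warmer 0.6 [682. 277.   2.] [336. 214.]
tray 0.84 [468. 307.  21.] [201. 296.]
warmer 0.89 [683. 269.   0.] [218. 216.]
```

View pics/m1.png

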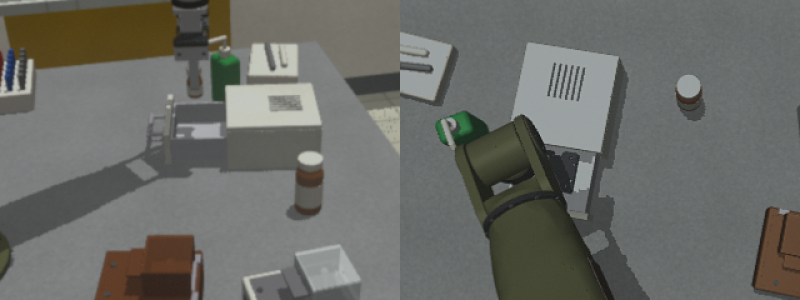

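The picture shows the vial held over the open drawer (crop px 195,80), clear of the case and the pump. I'll lower it now.

>>> send_rows --series '[[[0,0,-20],0,1],[[0,0,-30],0,1],[[0,0,-30],0,1],[[0,0,-15],0,1],[[0,0,-6],0,1],[[0,0,-3],0,1],[[0,0,-2],0,1],[[0,0,0],0,1]]'

```text
clock: 6.7
eef_pos: [522.0, 301.1, 145.1]
eef_rot: [3.141, 0.001, 2.968]
wrist_force: [0.4, 0.5, 0.0]
finger_gap: 33.3
finger_force: 15.0
```

>>> send_rows --series '[[[0,0,-1.5],0,1],[[0,0,-1.5],0,1],[[0,0,0],0,1],[[0,0,0],0,1]]'

```text
clock: 7.1
eef_pos: [521.8, 301.0, 141.3]
eef_rot: [3.142, 0.0, 2.968]
wrist_force: [0.4, 0.1, -0.3]
finger_gap: 33.2
finger_force: 15.0
```

>>> send_rows --series '[[[0,0,-1],0,1],[[0,0,-1],0,1],[[0,0,0],0,1],[[0,0,0],0,1]]'

```text
clock: 7.5
eef_pos: [521.8, 301.0, 139.2]
eef_rot: [3.142, 0.0, 2.968]
wrist_force: [-1.0, 0.7, 0.2]
finger_gap: 33.5
finger_force: 15.0
```

>>> send_rows --series '[[[0,0,-1],0,1],[[0,0,-1],0,1],[[0,0,0],0,1],[[0,0,0],0,1]]'

```text
clock: 7.9
eef_pos: [522.3, 301.0, 139.0]
eef_rot: [3.141, 0.002, 2.968]
wrist_force: [-2.9, -3.3, 14.5]
finger_gap: 33.4
finger_force: 15.0
```

>>> send_rows --series '[[[0,0,1.5],0,1],[[0,0,0],0,0.2],[[0,0,0],0,0.1],[[0,0,0],0,0],[[0,0,0],0,-0.2],[[0,0,0],0,-0.3],[[0,0,0],0,-0.4],[[0,0,0],0,-0.4],[[0,0,0],0,-0.4]]'

```text
clock: 8.8
eef_pos: [521.7, 301.0, 138.7]
eef_rot: [3.142, -0.0, 2.968]
wrist_force: [0.4, 1.0, 0.2]
finger_gap: 65.7
finger_force: 0.0
```

>>> send_rows --series '[[[0,0,10],0,-0.4],[[0,0,30],0,-0.4],[[0,0,40],0,-0.4],[[0,0,40],0,-0.4],[[0,-20,40],0,-0.4],[[0,-40,0],0,-0.4],[[0,-45,0],0,-0.4],[[0,-45,0],0,-0.4],[[0,-45,0],0,-0.4],[[0,-45,0],0,-0.4]]'

```text
clock: 9.8
eef_pos: [521.3, 59.2, 299.7]
eef_rot: [3.141, 0.001, 2.968]
wrist_force: [0.9, 0.3, -0.2]
finger_gap: 65.8
finger_force: 0.0
```

```bash
python3 - <<'E'
from h import *
print(read_state()["eef_pos"],read_state()["finger_gap"],read_state()["eef_rot"])
o=[]
for n in("side","top"):
    c=camera(n); spots(["vial_mid","tray","control","cover_hinge","lip","bat_pivot","bat_tip"],c)
    im=c["color"]; o.append(cv2.resize(im[150:270,200:360] if n=="side" else im[200:320,140:300],(400,300),interpolation=3))
    if n=="top":
        # control box outline: white rim
        for d in regions_of("control",c):
            m=d["mask"].astype(np.uint8); k=cv2.findContours(m,0,2)[0]; k=max(k,key=cv2.contourArea)
            print(round(d["confidence"],2),cv2.minAreaRect(k))
cv2.imwrite("pics/m2.png",np.hstack(o))
E
```

```text
[521.33708102  59.24441012 299.71519089] 65.79966677999069 [3.14140363e+00 1.07665942e-03 2.96828218e+00]
vial_mid 0.76 [519. 303.  56.] [277. 200.]
tray 0.78 [472. 308.  20.] [261. 212.]
tray 0.41 [ 674. -287.    1.] [397. 357.]
control 0.78 [ 434. -209.   -1.] [276. 349.]
control 0.58 [ 669. -287.    2.] [395. 357.]
cover_hinge 0.85 [ 436. -209.   73.] [275. 323.]
cover_hinge 0.66 [ 670. -280.   76.] [397. 328.]
lip 0.72 [ 582. -291.  104.] [356. 328.]
lip 0.57 [ 352. -192.  109.] [231. 310.]
bat_pivot 0.94 [ 634. -290.   76.] [381. 334.]
bat_pivot 0.67 [471. 310.  22.] [260. 211.]
bat_tip 0.68 [472. 312.  19.] [261. 212.]
vial_mid 0.54 [522. 296.  55.] [203. 274.]
tray 0.93 [470. 314.  20.] [198. 295.]
control 0.86 [ 674. -290.   -1.] [426. 217.]
control 0.79 [ 434. -212.    1.] [400. 307.]
cover_hinge 0.67 [ 672. -286.   72.] [430. 212.]
lip 0.75 [ 353. -194.  104.] [401. 339.]
lip 0.62 [ 581. -290.  104.] [436. 245.]
bat_pivot 0.65 [ 638. -288.   73.] [432. 225.]
bat_pivot 0.65 [ 404. -202.   72.] [401. 318.]
0.81 ((430.86993408203125, 240.71609497070312), (68.6128158569336, 64.09727478027344), 85.51539611816406)
0.62 ((397.51922607421875, 333.90380859375), (62.95328140258789, 67.8561782836914), 11.309932708740234)
0.48 ((199.28001403808594, 281.3758544921875), (76.45811462402344, 71.19099426269531), 9.782407760620117)
```

View pics/m2.png

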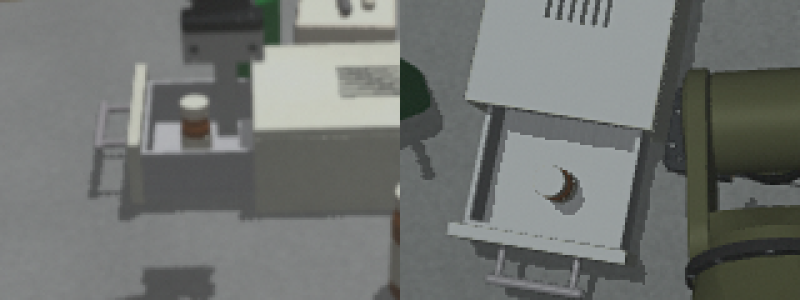

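The vial stands upright in the drawer (crop px 195,120), inside the open part. Next I'll go to the control box's lip.

>>> send_rows --series '[[[5,-35,0],1.5,-1],[[5,-40,0],1.5,-1],[[5,-40,0],1.5,-1],[[5,-40,0],1.5,-1],[[6,-40,0],1.5,-1],[[6,-40,0],1.5,-1],[[6,-40,0],1.5,-1],[[6,-35,0],1.5,-1],[[6,-26,-10],1.5,-1],[[5,-10,-20],1,-1],[[0,0,-20],0,-1],[[0,0,0],0,-1]]' --squeeze 8

```text
clock: 11.85
eef_pos: [576.1, -285.1, 245.7]
eef_rot: [3.139, -0.004, -3.063]
wrist_force: [0.3, -0.1, 0.3]
finger_gap: 93.9
finger_force: 0.0
```

>>> send_rows --series '[[[1,-4,-20],0,-1],[[0,-1,-18],0,-1],[[0,0,-10],0,-1],[[0,0,-4],0,-1],[[0,0,0],0,-1]]'

```text
clock: 12.35
eef_pos: [577.9, -289.9, 197.2]
eef_rot: [-3.141, 0.0, -3.062]
wrist_force: [0.5, 0.7, -0.1]
finger_gap: 93.4
finger_force: 0.0
```

```bash
python3 - <<'E'
from h import *
s=read_state();print(s["eef_pos"],s["wrist_force"])
c=camera("side"); spots(["lip","cover_hinge"],c)
cv2.imwrite("pics/m3.png",cv2.resize(c["color"][230:400,280:460],(720,600) if 0 else (635,600),interpolation=3))
E
```

```text
[ 577.89150365 -289.89677756  197.2106104 ] [ 0.47229789  0.67918996 -0.121993  ]
lip 0.94 [ 583. -292.  104.] [357. 328.]
lip 0.82 [ 348. -191.  110.] [229. 309.]
cover_hinge 0.89 [ 436. -207.   78.] [275. 320.]
cover_hinge 0.55 [ 668. -281.   75.] [396. 328.]
```

View pics/m3.png

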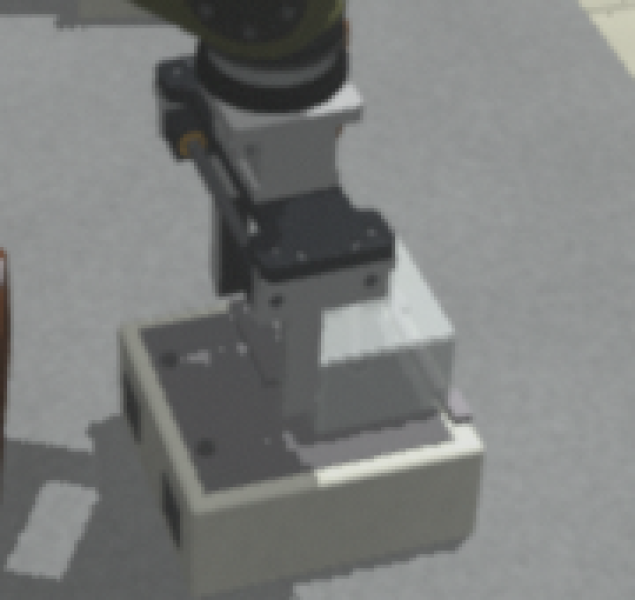

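The fingers straddle the grey lip (crop px 300,390 for the near one). I'll lower slightly and close gently.

>>> send_rows --series '[[[-1,-1,-3],0,-0.6],[[0,0,0],0,0],[[0,0,0],0,0.2],[[0,0,0],0,0.2],[[0,0,0],0,0.2],[[0,0,0],0,0.2]]'

```text
clock: 13.1
eef_pos: [576.7, -290.0, 193.7]
eef_rot: [3.139, -0.001, -3.062]
wrist_force: [-2.2, 8.4, 2.3]
finger_gap: 66.0
finger_force: 8.0
```

>>> send_rows --series '[[[0,1,0],0,0.2],[[0,0.5,0],0,0.2],[[0,0,0],0,0.2]]'

```text
clock: 13.4
eef_pos: [576.6, -289.6, 193.7]
eef_rot: [3.141, -0.0, -3.062]
wrist_force: [-1.2, 0.8, 1.0]
finger_gap: 66.0
finger_force: 8.0
```

>>> send_rows --series '[[[4,0.2,9.3],0,0.2],[[4.3,0.3,8.9],0,0.2],[[5.5,0.3,8.3],0,0.2],[[6.4,0.4,7.9],0,0.2]]'

```text
clock: 13.8
eef_pos: [597.7, -288.3, 229.2]
eef_rot: [-3.141, 0.001, -3.062]
wrist_force: [1.8, -1.4, -4.0]
finger_gap: 66.0
finger_force: 8.0
```

>>> send_rows --series '[[[7,0.4,7.1],0,0.2],[[7.8,0.5,6.5],0,0.2],[[8.3,0.5,5.5],0,0.2],[[8.8,0.5,4.8],0,0.2],[[9.3,0.6,3.8],0,0.2],[[9.6,0.6,2.9],0,0.2],[[10,0.6,1.9],0,0.2],[[10,0.6,0.9],0,0.2],[[0,0,0],0,0.2]]'

```text
clock: 14.7
eef_pos: [668.7, -284.1, 262.0]
eef_rot: [-3.14, 0.001, -3.062]
wrist_force: [1.5, -2.4, 0.7]
finger_gap: 65.5
finger_force: 8.0
```

>>> send_rows --series '[[[10,0.6,0],0,0.2],[[10,0.6,-0.9],0,0.2],[[9.8,0.6,-2],0,0.2],[[9.5,0.6,-3],0,0.2],[[0,0,0],0,0.2]]'

```text
clock: 15.2
eef_pos: [707.6, -281.8, 255.8]
eef_rot: [-3.141, 0.001, -3.062]
wrist_force: [1.9, -3.3, 2.2]
finger_gap: 65.5
finger_force: 8.0
```

```bash
python3 - <<'E'
from h import *
s=read_state();print(s["eef_pos"],s["wrist_force"])
c=camera("side"); spots(["lip","bat_pivot","bat_tip"],c)
c2=camera("top");spots(["lip","bat_tip"],c2)
cv2.imwrite("pics/m4.png",cv2.resize(c["color"][230:400,280:460],(635,600),interpolation=3))
E
```

```text
[ 707.6392664  -281.83537802  255.81591484] [ 1.87300513 -3.31425279  2.16771116]
lip 0.68 [ 702. -282.  163.] [417. 292.]
lip 0.61 [ 350. -192.  107.] [230. 311.]
lip 0.59 [685. 276.   3.] [337. 214.]
bat_pivot 0.66 [ 636. -289.   76.] [382. 334.]
bat_pivot 0.4 [ 670. -284.    4.] [395. 355.]
bat_tip 0.5 [469. 310.  19.] [260. 212.]
```

View pics/m4.png

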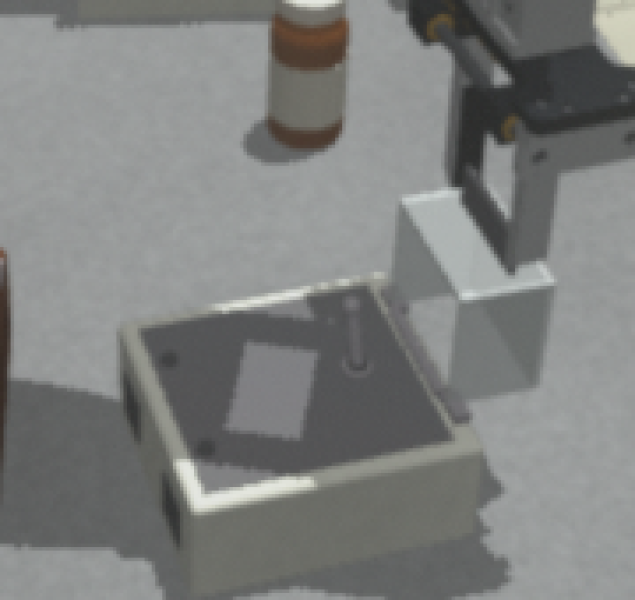

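>>> send_rows --series '[[[0,0,0],0,-0.2],[[0,0,0],0,-0.6],[[0,0,0],0,-0.62],[[0,0,5],0,-0.62],[[0,0,15],0,-0.62],[[-20,-1.2,10],0,-0.62],[[-35,-2,0],0,-0.62],[[-20,-1,0],0,-0.62],[[0,0,-20],0,-0.62],[[0,0,-20],0,-0.62],[[0,0,-10],0,-0.62],[[0,0,0],0,-0.62]]'

```text
clock: 16.75
eef_pos: [632.0, -285.7, 235.0]
eef_rot: [3.141, -0.001, -3.062]
wrist_force: [-0.3, 0.2, 0.5]
finger_gap: 76.4
finger_force: 0.0
```

Pushing the side rims back in steps.

>>> send_rows --series '[[[10,0.6,0],0,-0.62],[[10,0.6,0],0,-0.62],[[6,0.4,0],0,-0.62],[[5,0.3,0],0,-0.62],[[4,0.2,0],0,-0.62],[[0,0,0],0,-0.62]]'

```text
clock: 17.35
eef_pos: [667.3, -283.7, 235.7]
eef_rot: [-3.142, 0.0, -3.062]
wrist_force: [0.2, 0.3, -0.3]
finger_gap: 76.4
finger_force: 0.0
```

>>> send_rows --series '[[[4,0.2,0],0,-0.62],[[4,0.2,0],0,-0.62],[[3,0.2,0],0,-0.62],[[2,0.1,0],0,-0.62],[[0,0,0],0,-0.62]]'

```text
clock: 17.85
eef_pos: [680.3, -283.0, 235.5]
eef_rot: [-3.142, 0.0, -3.062]
wrist_force: [-0.2, 0.2, 0.4]
finger_gap: 76.1
finger_force: 0.1
```

```bash
python3 - <<'E'
from h import *
s=read_state();print(s["eef_pos"],s["wrist_force"])
c=camera("side"); spots(["lip"],c); c2=camera("top"); spots(["lip"],c2)
cv2.imwrite("pics/m5.png",cv2.resize(c["color"][230:400,280:460],(635,600),interpolation=3))
E
```

```text
[ 680.27875195 -282.9705843   235.50564883] [-0.16041045  0.20364898  0.39837726]
lip 0.93 [ 730. -279.  148.] [429. 295.]
lip 0.88 [ 353. -193.  109.] [231. 310.]
lip 0.22 [521. 300.  55.] [278. 201.]
```

View pics/m5.png

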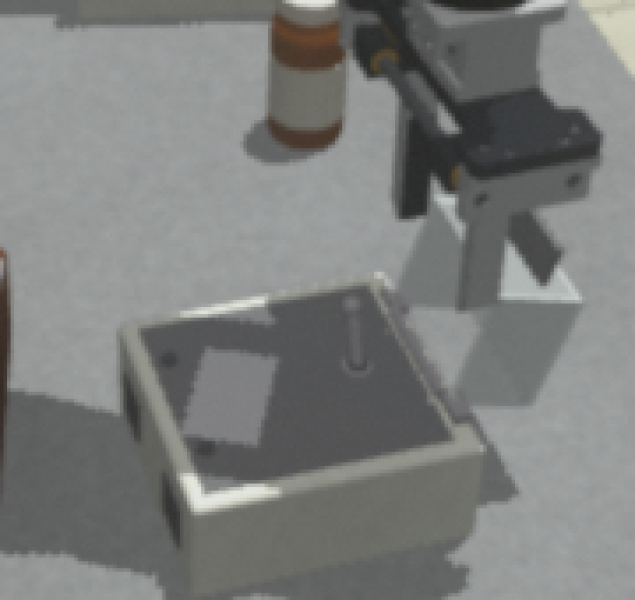

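The cover is fully open: lip at (730,-279,148) gives about 1.9 rad. Next the bat, which leans to +y with its tip at crop px 350,303.

>>> send_rows --series '[[[-15,-1,0],0,-0.6],[[-20,0,10],0,0],[[-10,15,0],0,0.6],[[0,26,0],0,1],[[0,0,0],0,1],[[0,0,0],0,1],[[0,0,0],0,1],[[0,0,0],0,1],[[0,0,0],0,1],[[0,0,0],0,1],[[0,0,0],0,1],[[0,0,0],0,1]]'

```text
clock: 19.25
eef_pos: [635.0, -243.1, 245.6]
eef_rot: [3.142, -0.0, -3.062]
wrist_force: [-0.4, -0.6, 0.7]
finger_gap: 0.6
finger_force: 0.0
```

>>> send_rows --series '[[[0,0,-15],0,1],[[0,0,-18],0,1],[[0,0,-13],0,1],[[0,0,-8],0,1],[[0,0,-2],0,1],[[0,0,0],0,1]]'

```text
clock: 19.85
eef_pos: [635.1, -243.1, 189.6]
eef_rot: [-3.142, -0.0, -3.062]
wrist_force: [-0.2, -0.5, -0.1]
finger_gap: 0.9
finger_force: 0.0
```

```bash
python3 - <<'E'
from h import *
s=read_state();print(s["eef_pos"],s["wrist_force"],s["finger_gap"])
c=camera("side"); spots(["lip","bat_tip","bat_pivot"],c); c2=camera("top"); spots(["bat_tip","bat_pivot"],c2)
cv2.imwrite("pics/m6.png",cv2.resize(c["color"][230:400,280:460],(635,600),interpolation=3))
E
```

```text
[ 635.11993108 -243.06959575  189.60545242] [-0.1800146  -0.5210831  -0.12709186] 0.8665035224315698
lip 0.94 [ 725. -283.  150.] [427. 296.]
lip 0.75 [ 351. -190.  107.] [231. 310.]
bat_tip 0.5 [ 633. -275.  109.] [379. 316.]
bat_pivot 0.55 [ 634. -290.   77.] [381. 334.]
bat_tip 0.54 [523. 299.  54.] [202. 273.]
bat_tip 0.54 [ 535. -463.   12.] [494. 267.]
```

View pics/m6.png

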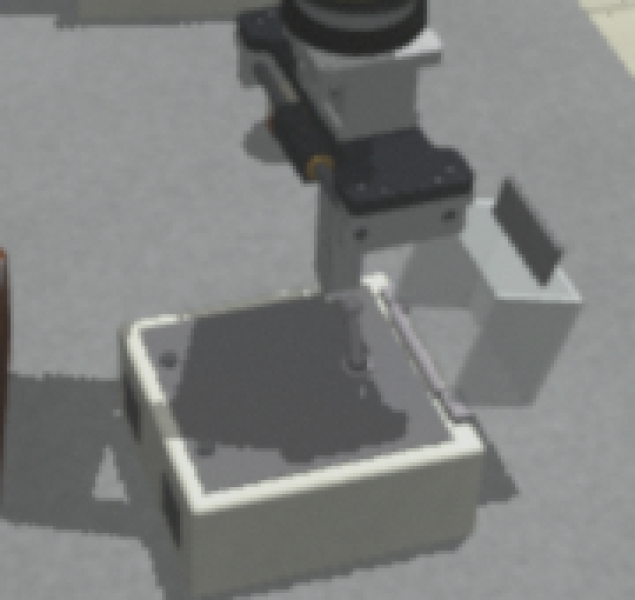

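The closed fingers stand just behind (+y of) the bat (crop px 345,270) and the cover stays back. I'll push toward -y.

>>> send_rows --series '[[[0,-8,0],0,1],[[0,-6,0],0,1],[[0,-4,0],0,1],[[0,-3,0],0,1],[[0,-3,0],0,1]]'

```text
clock: 20.7
eef_pos: [635.0, -267.5, 189.5]
eef_rot: [-3.141, -0.0, -3.062]
wrist_force: [-0.1, 0.0, 1.0]
finger_gap: 0.9
finger_force: 0.2
```

>>> send_rows --series '[[[0,-3,0],0,1],[[0,-3,0],0,1],[[0,-3,0],0,1],[[0,0,0],0,1]]'

```text
clock: 21.1
eef_pos: [635.0, -276.5, 189.6]
eef_rot: [-3.142, -0.0, -3.062]
wrist_force: [0.3, 0.7, 0.2]
finger_gap: 0.2
finger_force: 0.0
```

>>> send_rows --series '[[[0,-3,0],0,1],[[0,-2,0],0,1],[[0,0,0],0,1],[[0,10,0],0,1],[[0,20,5],0,1],[[0,10,25],0,1],[[0,0,40],0,1],[[0,0,40],0,1],[[-20,30,20],0,1],[[-30,40,0],0,1],[[-20,40,0],0,1],[[0,0,0],0,1]]'

```text
clock: 22.3
eef_pos: [563.2, -125.9, 320.9]
eef_rot: [3.141, 0.001, -3.058]
wrist_force: [0.3, 0.5, -0.5]
finger_gap: 1.1
finger_force: 0.0
```

```bash
python3 - <<'E'
from h import *
s=read_state();print(s["eef_pos"],s["wrist_force"],s["clock"])
c=camera("side"); spots(["lip","bat_tip","bat_pivot","vial_mid","tape_mid","flask_mid","pump_mid","tray"],c); c2=camera("top"); spots(["bat_tip"],c2)
a=cv2.resize(c["color"][230:400,280:460],(400,378),interpolation=3);b=cv2.resize(c["color"][120:460,200:520],(356,378),interpolation=3)
cv2.imwrite("pics/m7.png",np.hstack([a,b]))
E
```

```text
[ 563.17354504 -125.92384478  320.92365166] [ 0.32536035  0.50932999 -0.46905814] 22.3
lip 0.87 [ 351. -192.  108.] [231. 311.]
lip 0.71 [ 728. -283.  147.] [429. 297.]
bat_tip 0.39 [ 639. -304.  109.] [387. 326.]
bat_pivot 0.88 [ 632. -291.   74.] [380. 335.]
vial_mid 0.74 [682. 276.   3.] [336. 214.]
vial_mid 0.48 [518. 300.  54.] [277. 201.]
tape_mid 0.88 [ 531. -457.    9.] [352. 435.]
tape_mid 0.57 [ 730. -280.  150.] [429. 295.]
tape_mid 0.19 [620. 488.  66.] [300. 163.]
pump_mid 0.75 [618. 486.  70.] [299. 163.]
tray 0.97 [470. 313.  21.] [260. 211.]
bat_tip 0.59 [ 635. -305.  106.] [441. 223.]
```

View pics/m7.png

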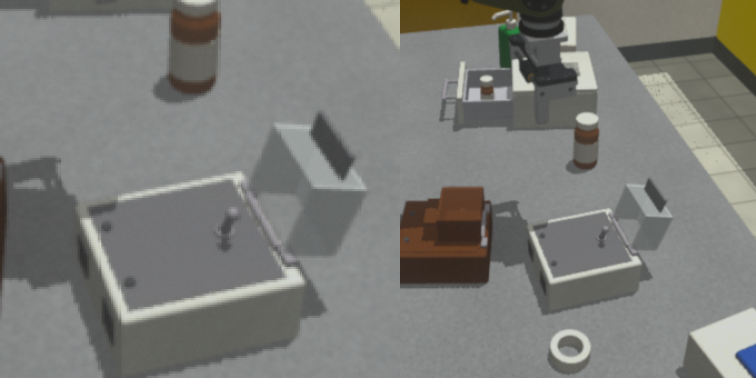

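The bat tip is now at y≈-305, so it leans to -y (crop px 230,215). The cover is fully back, the vial stands in the drawer, and the other things have not moved.

```bash
python3 -c "
from cell import *
print(sign_off())"
```

```text
the job is handed in; nothing more can be done
None
```

I handed the job in at about 22 s: the vial stands upright in the open drawer, the cover is fully back at about 1.9 rad, and the bat was then pushed over to the other side; the flask, pump bottle and tape roll were not touched.

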